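# Refit the roller rotor of a peristaltic pump

## Robot

A 7-joint arm with a two-finger parallel gripper is mounted at the origin on a cart in front of the work surface, level with it; the furniture and walls round the work are solid. World frame = base frame: x ahead of the robot, y to its left, z up, the work surface at z = 0. Lengths are in m, angles in rad, forces in N, time in s.
With the tool pointing down it reaches from about 0.4 to 0.85 m from the base axis. Payload 10.4 kg.
Tool frame: the origin (TCP) lies at the very end of the fingers, on their centre line; the grasp point (between the pads) lies 19 mm behind it; z points along the fingers, y is the line along which they close (so a half turn about z gives the same grasp; the last joint's range is limited). The gripper opens to 87 mm and grips with 3 to 60 N. Pads are 19 mm wide; open, the fingers measure 117 mm over their backs; the gripper's body (75 mm by 190 mm) begins 51 mm behind the grasp point.
Start: joints at [1.158, 0.332, -0.065, 1.46, 0.022, 1.35, -0.088], TCP at [0.238, -0.578, 0.223] pointing down, gripper open.
Joint ranges: [-2.6, 2.6], [-0.5, 2.12], [-1.47, 1.34], [0.16, 2.42], [-1.27, 4.41], [0.06, 2.06], [-2.6, 2.6]. Speed limits (rad/s): [2.22, 2.22, 2.79, 2.79, 3.14, 3.14, 3.14].

## Interface

Orientations are given as a unit quaternion [x, y, z, w].
In Python, from bench import * gives the robot as it stands.
- The arm moves only by the tool step_arm, never from a script. Its arguments are lists of equal length, an entry for each row: "delta_pos": the shift along the world's x, y, z in units of 25 mm (1.0 is 25 mm), a list of three; "turn": the turn about the world's z in units of 0.12 rad (1.0 is 0.12 rad). In form: {"delta_pos": [[tx, ty, tz], ...], "turn": [turn, ...]}. A call has 1 to 12 rows; each row shifts and turns the commanded pose from where the row before left it; what a row does not reach is not made up. A row lasts 1/10 s, in which the tool goes at most 50 mm and 8.59 degrees, less where a joint would pass 70% of its speed; a pose out of reach is approached as far as the arm can. A call with a number of a shift or a turn outside -1 to 1 is refused whole. A call with a gripper value outside its range is refused whole. "grip" is the closure, from 0 (fully open) to 1 (shut), set as the call begins (left out, the last holds). The fingers move at their own pace and stop on an object; "newtons" is the grip in N (left out, the last holds). Time passes only in rows, so rows that do not move let the fingers close. It gives the time, the measured TCP pose, the force, the opening and the grip force at its end, in the units of the state.
- read_state(): the state, without advancing time (a new reading comes with each control period).
- camera(name): name is "scene" or "top"; returns a dict with "image" (384x512x3 uint8, red, green, blue), "z_map" (384x512 float32, m along the optical axis (not along the pixel's ray), 0 where there is no reading), "mtx" (3x3 intrinsics, pixels), "view" (4x4, takes a point from world to camera coordinates). Camera axes: x right, y up, looking along -z (the intrinsics and any distortion apply to the point x, -y, -z); pixel columns grow to the right and rows downward; lengths in m; the calibration is good to about 2 mm. A picture is of the moment at which its call begins.
- close_job(): hands the job in; it is judged then, once.
The state is a dict: "time": time; "joint_positions": joint angles; "joint_vel": joint speeds; "joint_torque": joint torques, N m; "ee_pos": TCP position; "eef_rot": TCP orientation; "ft_force": force on the tool from outside, world axes, zero at the start; "torque": the same for the moment, N m; "width": finger opening in m; "grip_force": force on a finger pad.
Only numpy, scipy, OpenCV 4.12 (cv2) and the standard library are available. Lean on these libraries where they do the work, as an engineer would, in place of code of your own. Each camera call takes 0.05 s, during which the arm holds its last target. There are 200 camera calls.

## Task

First set the pump drive's three-position toggle from forward to its centre off position. Then take the orange-knobbed roller rotor from the white stand, turn it so that its double-flatted shaft matches the hole in the hub on the drive's sloping panel, slide it fully home without forcing it and let go. Leave the other rotor, the bottles and the beaker standing where they are.

Things in the scene. Friction and masses are not known exactly. Their poses are not given: they have to be found in the camera images.
- pump_drive: Pump drive, fixed: white wedge, blue cheeks, 250 mm wide (y), 216 deep (x), 135 high. Origin: centre of underside. Its panel faces -x, rising at 30 degrees from 45 mm height at the front to 132 mm, then a level top. A blue horseshoe raceway round the hub (inner radius 33, outer 44, 24 mm high) is open to the front, where 16 mm high tube clips stand 34 mm off the hub. Toggle 107 mm from the hub.
- hub_mouth (a point): Centre of the hub's mouth, on its 52 mm steel flange, 3 mm above the panel. z points out along the hole's axis (square to the panel, 30 degrees from vertical), x along its flats, shown by two dark lines. Double-D hole, 39 mm deep, 21.5 mm across the rounds (x), 13.5 across the flats (y), same after half a turn. The hub has stopped at any angle; its gearbox holds it against 0.6 N m.
- toggle_base: Black plate of the toggle, fixed on the panel. Origin: on the panel's surface below the lever's middle; z points square out of the panel, x up the slope, y along the panel (y of the drive, towards the hub). The lever pivots about x, 4 mm above the origin.
- toggle (a joint): Silver bat lever with three clicks: +0.35 rad forward (start; leans to -y of toggle_base, green dot), 0 centre off (square to the panel, white dot), -0.35 reverse (orange dot). Tip 43 mm from the pivot; bat 7 mm thick low down, 10 near the tip. A sprung ball draws it to 0 within about 0.15 rad and holds it at the ends; 3 to 5 N at 32 mm from the pivot moves it on.
- rotor: Roller rotor to fit, orange knob, loose, 0.11 to 0.21 kg. Origin: centre of the underside of its 36 mm wide shoulder, which rests on the stand and, when home, on the hub's face; z up out of the knob. Steel plates and three white rollers, 56 mm across, end at z = 23 mm; the knob is a bar 40 mm long (x), 14 mm thick (y), from z = 23 to 60 mm, in line with the shaft's flats.
- rotor_stand: White drying stand, fixed, 86 x 196 x 44 mm, origin at the centre of its underside. Two round wells 26 mm wide and 40 deep, at y = +-52 mm, hold the shafts of the two rotors, either one in either well, turned any way. Behind it, from world x = 0.60 and left of y = 0.14, stands a fixed photometer 230 mm high (330 mm with the box on it).
- spare_rotor: A rotor for another drive, black knob, four rollers, round 22 mm shaft, otherwise shaped and sized as the rotor; origin likewise. Stays in the stand.
- amber_bottle: Brown glass bottle with black cap, 54 mm across, 112 high, loose; origin at the centre of its underside.
- buffer_red: White bottle with red cap, 36 mm across, 82 high, loose; origin at the centre of its underside.
- buffer_yellow: White bottle with yellow cap, 36 mm across, 82 high, loose; origin at the centre of its underside.
- wash_bottle: White squeeze bottle with blue cap and bent spout, body 60 mm across, 181 high with the spout, loose; origin at the underside, 23 mm (along +y) from the body's axis.
- beaker: Clear beaker, 52 mm across, 66 high, loose; origin at the centre of its underside.
- shaft_tip (a point): Centre of the lower end of the rotor's steel shaft, 32 mm below its origin, same axes. Shaft 20 mm across the rounds (x), 12 mm across its two flats (y); the last 4 mm taper by 2 mm a side. Fits the hub either way round.

How it is judged:
By the outcome, as a careful person would: the job done as asked, in the order asked, and still so for the second after the job is handed in, with the robot touching nothing.
It also fails if it takes over 48 s, if anything falls off the work surface, if the arm or the gripper's body presses on something with over 40 N, if the wrist force passes 120 N, or if a joint passes its speed limit or range.

## Working session

There is one attempt and no reset: what is moved stays moved. The work goes in short steps, Python scripts to look and compute and a tool call to move; the robot and the scene stay as the last step left them, time stands still between calls to the robot, and variables do not carry over. Pictures are saved under pics/ and viewed, at most 12 in all, crops included, and the job is handed in when it is done.

Besides the shell and the picture viewer there is one more tool, called after "Request:" as name([rows], argument=value, ...), one row to a line, values as JSON. step_arm: Moves the arm, as the interface text tells. Shifts and turns lie within -1 to 1; 1 stands for 25 mm of shift or 0.12 rad of turn. Its arguments: {"type":"object","properties":{"delta_pos":{"type":"array"},"turn":{"type":"array"},"grip":{"type":"number"},"newtons":{"type":"number"}},"required":["delta_pos","turn"]}

```bash
ls; mkdir -p pics
python3 - <<'E'
from bench import *
import cv2,numpy as np
s=read_state();print({k:np.round(v,3) for k,v in s.items()})
for n in("scene","top"):
    c=camera(n);np.savez(f"{n}0.npz",**{k:c[k] for k in("image","z_map","mtx","view")})
    print(n,np.round(c["mtx"],1).tolist(),np.round(c["view"],3).tolist(), [k for k in c])
    cv2.imwrite(f"pics/{n}0.png",cv2.resize(c["image"][:,:,::-1],(800,600),interpolation=cv2.INTER_CUBIC))
E
```

```text
pics
{'time': np.float64(0.0), 'joint_positions': array([ 1.158,  0.333, -0.065,  1.461,  0.022,  1.35 , -0.089]), 'joint_vel': array([ 0.   ,  0.   , -0.001,  0.002, -0.002,  0.   , -0.001]), 'joint_torque': array([-0.0000e+00, -6.2327e+01,  2.4000e-02, -3.8990e+01, -6.2000e-02,
        4.0000e-02,  0.0000e+00]), 'ee_pos': array([ 0.237, -0.578,  0.222]), 'eef_rot': array([ 0.981,  0.194, -0.   , -0.001]), 'ft_force': array([-0.221, -1.142,  0.175]), 'torque': array([-0.003,  0.057, -0.01 ]), 'grip_force': np.float64(0.0), 'width': np.float64(0.087)}
scene [[350.9, 0.0, 256.7], [0.0, 350.9, 189.4], [0.0, 0.0, 1.0]] [[-0.786, -0.619, 0.016, 0.345], [0.25, -0.294, 0.922, -0.224], [-0.566, 0.728, 0.386, -0.719], [0.0, 0.0, 0.0, 1.0]] ['image', 'z_map', 'mtx', 'view']
top [[467.2, 0.0, 255.1], [0.0, 467.2, 188.4], [0.0, 0.0, 1.0]] [[0.015, -1.0, 0.006, -0.047], [0.984, 0.015, 0.179, -0.484], [-0.179, 0.003, 0.984, -1.383], [0.0, 0.0, 0.0, 1.0]] ['image', 'z_map', 'mtx', 'view']
```

View pics/scene0.png

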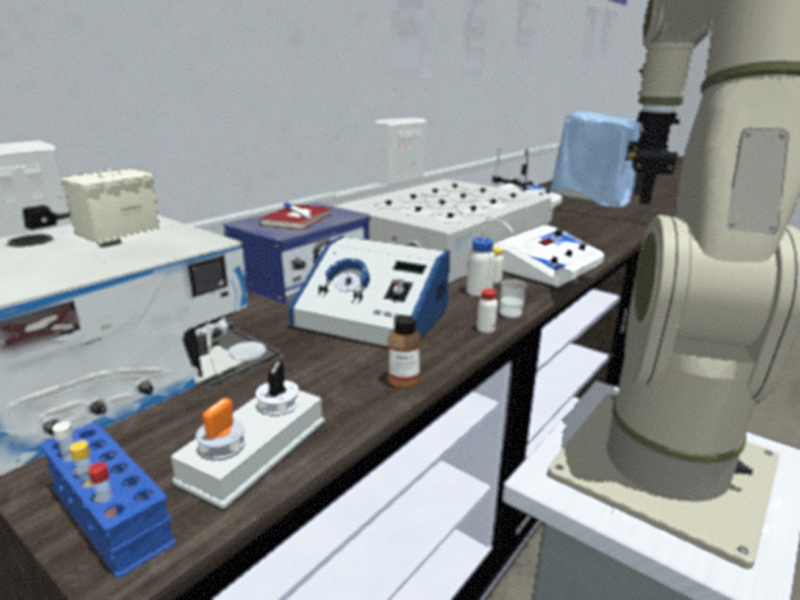

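View pics/top0.png

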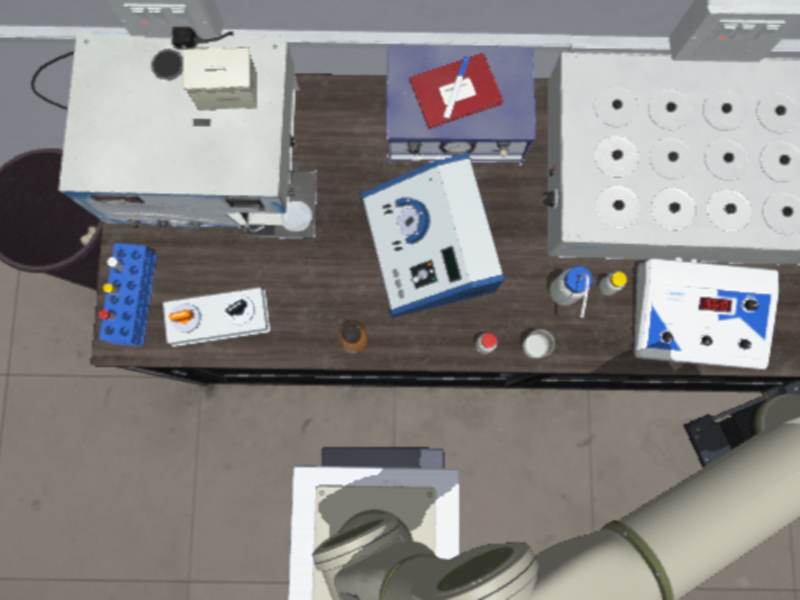

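```bash
cat > h.py <<'E'
import numpy as np,cv2
def load(n):
    return dict(np.load(n))
def grab(n,f):
    from bench import camera
    c=camera(n);c={k:c[k] for k in("image","z_map","mtx","view")};np.savez(f,**c);return c
def ray(c,u,v):
    K,V=c["mtx"],c["view"];d=np.array([(u-K[0,2])/K[0,0],-(v-K[1,2])/K[1,1],-1.]);R=V[:3,:3]
    return -R.T@V[:3,3],R.T@d     # point = o + depth*d
def cloud(c):
    K,V=c["mtx"],c["view"];v,u=np.mgrid[:384,:512];z=c["z_map"]
    P=np.stack([(u-K[0,2])/K[0,0]*z,-(v-K[1,2])/K[1,1]*z,-z],-1);return (P-V[:3,3])@V[:3,:3]
def onplane(c,u,v,p,n):
    o,d=ray(c,u,v);return o+d*((np.array(p)-o)@n)/(d@n)
def proj(c,P):
    K,V=c["mtx"],c["view"];q=np.array(P)@V[:3,:3].T+V[:3,3];return np.stack([K[0,0]*q[...,0]/-q[...,2]+K[0,2],-K[1,1]*q[...,1]/-q[...,2]+K[1,2]],-1)
def crop(c,x0,y0,w,h,k):
    return cv2.resize(c["image"][y0:y0+h,x0:x0+w,::-1],(w*k,h*k),interpolation=cv2.INTER_CUBIC)
E
python3 - <<'E'
from h import *
t=load("top0.npz");s=load("scene0.npz")
a=crop(t,228,95,98,110,4);b=crop(s,182,145,110,82,4)
c=crop(t,100,180,75,45,5);d=crop(s,108,220,105,105,4)
out=np.zeros((600,800,3),np.uint8)
a=cv2.resize(a,(0,0),fx=.75,fy=.75)
def put(i,x,y):
    i=i[:600-y,:800-x];out[y:y+i.shape[0],x:x+i.shape[1]]=i
put(crop(t,228,95,98,110,4)[:440],0,0);put(crop(s,182,148,100,75,4),400,0);put(crop(t,104,180,72,45,4),0,445-0);put(crop(s,108,225,100,75,4),400,300)
cv2.imwrite("pics/z1.png",out)
for n,c,(x0,y0,x1,y1) in(("top",t,(262,125,290,180)),("scene",s,(200,165,270,205))):
    P=cloud(c);Q=P[y0:y1,x0:x1].reshape(-1,3);
    best=0;rng=np.random.default_rng(0)
    for _ in range(500):
        p=Q[rng.choice(len(Q),3,False)];m=np.cross(p[1]-p[0],p[2]-p[0]);m/=np.linalg.norm(m)+1e-12
        k=abs((Q-p[0])@m)<.003
        if k.sum()>best:best=k.sum();K=k
    A=Q[K];m=np.linalg.svd(A-A.mean(0))[2][2] if 0 else np.linalg.eigh(np.cov(A.T))[1][:,0];m*=np.sign(m[2]);print(n,best,len(Q),m.round(3),np.degrees(np.arccos(m[2])),np.degrees(np.arctan2(m[1],m[0])),A.mean(0).round(3))
E
```

```text
top 950 1540 [-0.122  0.484  0.867] 29.92168177282408 104.18884130033541 [ 0.579 -0.103  0.107]
scene 2094 2800 [-0.128  0.485  0.865] 30.086159759650737 104.8018627258452 [ 0.568 -0.06   0.084]
```

View pics/z1.png

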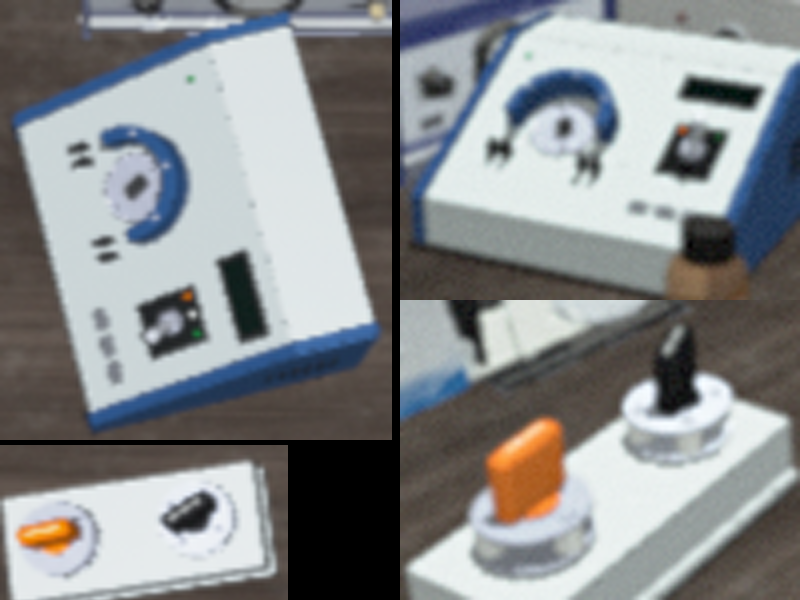

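```bash
cat > m.py <<'E'
from h import *
n=np.array([-.125,.484,.866]);n/=np.linalg.norm(n)
az=np.arctan2(n[1],n[0])
ex=-(n-n[2]*0) ; ex=np.array([0,0,1.])-n[2]*n; ex/=np.linalg.norm(ex)   # upslope = drive x on panel
ey=np.cross(n,ex)
E
python3 - <<'E'
from m import *
print("ex",ex.round(3),"ey",ey.round(3))
t=load("top0.npz");s=load("scene0.npz")
p0=(np.array([.579,-.103,.107])+np.array([.568,-.06,.084])-0)/1
# panel plane offset from each cloud (median about normal)
for nme,c,box,hb,tg in(("top",t,(262,125,290,180),(261.5,141.5),(271.3,175.5)),("scene",s,(200,165,270,205),(222.5,180.5),(255,186))):
    P=cloud(c);Q=P[box[1]:box[3],box[0]:box[2]].reshape(-1,3)@n
    h=np.histogram(Q,bins=np.arange(Q.min(),Q.max(),.001));k=h[0].argmax();d=np.median(Q[abs(Q-h[1][k])<.004]);print(nme,"d",d.round(4))
    g=cv2.cvtColor(c["image"],cv2.COLOR_RGB2GRAY).astype(float);hsv=cv2.cvtColor(c["image"],cv2.COLOR_RGB2HSV)
    def grid(h0,r,off):
        o=[]
        for v in range(int(h0[1])-r,int(h0[1])+r+1):
            for u in range(int(h0[0])-r,int(h0[0])+r+1):
                q=onplane(c,u,v,n*(d+off),n);o.append((q@ex,q@ey,g[v,u],hsv[v,u,1],hsv[v,u,0]))
        return np.array(o)
    G=grid(hb,14,.003);c0=onplane(c,*hb,n*(d+.003),n)
    x=np.array([c0@ex,c0@ey])
    for it in range(4):
        r=np.hypot(*(G[:,:2]-x).T);w=np.clip(140-G[:,2],0,None)*(r<.014);x=(G[:,:2]*w[:,None]).sum(0)/w.sum()
    D=G[:,:2]-x;C=(D*w[:,None]).T@D/w.sum();e,V=np.linalg.eigh(C);a=np.degrees(np.arctan2(V[1,1],V[0,1]))
    print(" hole",x.round(4),"world",(x[0]*ex+x[1]*ey+n*(d+.003)).round(4),"axis deg from ex to ey",a.round(1)%180,np.sqrt(e).round(4))
    # lines: darkness vs angle in annulus
    fl=(r<.024)&(r>.013);th=np.degrees(np.arctan2(D[:,1],D[:,0]))%180
    print(" ann",[(k,round(G[fl&(abs((th-k+90)%180-90)<8),2].mean())) for k in range(0,180,12)])
    G=grid(tg,16,0.002);m=(G[:,2]<80);Q=G[m,:2];Q=Q[np.hypot(*(Q-np.median(Q,0)).T)<.028]
    q=(Q.max(0)+Q.min(0))/2;print(" toggle",q.round(4),(Q.max(0)-Q.min(0)).round(4),"world",(q[0]*ex+q[1]*ey+n*d).round(4))
    o=((hsv[...,0]<14)&(hsv[...,1]>200)&(hsv[...,2]>140)).astype(np.uint8)
    k,l,st,ce=cv2.connectedComponentsWithStats(o);
    i=max(range(1,k),key=lambda i:st[i,4]);print(" orange",st[i],ce[i])
    Q=P[l==i];Q=Q[Q[:,2]>.09];print("  z",Q[:,2].min(),Q[:,2].max());
    H=Q[:,:2];e,V=np.linalg.eigh(np.cov(H.T));print("  c",H.mean(0).round(4),len(H),"az",np.degrees(np.arctan2(V[1,1],V[0,1])).round(1),np.sqrt(e).round(4))
    Q=P[(P[...,2]>.038)&(P[...,2]<.050)&(P[...,1]>.2)&(P[...,0]<.62)&(P[...,0]>.33)&(P[...,1]<.55)&(hsv[...,1]<60)][:,:2].astype(np.float32)
    if len(Q)>20:R=cv2.minAreaRect(Q);print("  stand",R)
E
```

```text
ex [ 0.217 -0.839  0.5  ] ey [ 0.968  0.25  -0.   ]
top d -0.0295
 hole [0.2271 0.5862] world [ 0.6201 -0.0567  0.0906] axis deg from ex to ey 24.900000000000006 [0.0029 0.0048]
 ann [(0, 173), (12, 178), (24, 172), (36, 180), (48, 188), (60, 190), (72, 190), (84, 190), (96, 188), (108, 182), (120, 182), (132, 173), (144, 162), (156, 169), (168, 168)]
 toggle [0.2321 0.4794] [0.0357 0.0395] world [ 0.5181 -0.089   0.0905]
 orange [454 195   1   2   2] [454.  195.5]Traceback (most recent call last):
  File "<stdin>", line 30, in <module>
    return umr_minimum(a, axis, None, out, keepdims, initial, where)
ValueError: zero-size array to reduction operation minimum which has no identity
```

```bash
cat > r.py <<'E'
from m import *
def orange(c):
    hsv=cv2.cvtColor(c["image"],cv2.COLOR_RGB2HSV).astype(int)
    return ((hsv[...,0]>=4)&(hsv[...,0]<=20)&(hsv[...,1]>150)&(hsv[...,2]>150)).astype(np.uint8)
E
python3 - <<'E'
from r import *
t=load("top0.npz");s=load("scene0.npz")
for nme,c,hb,tg in(("top",t,(261.5,141.5),(271.3,175.5)),("scene",s,(222.5,180.5),(255,186))):
    P=cloud(c);hsv=cv2.cvtColor(c["image"],cv2.COLOR_RGB2HSV);g=cv2.cvtColor(c["image"],cv2.COLOR_RGB2GRAY).astype(float)
    if nme=="scene":
        Q=P[165:205,200:270].reshape(-1,3)@n;h=np.histogram(Q,bins=np.arange(Q.min(),Q.max(),.001));k=h[0].argmax();d=np.median(Q[abs(Q-h[1][k])<.004]);print("d",d)
        for nm,h0,r0,off,th in(("hole",hb,7,.003,140),("tog",tg,14,.002,80)):
            o=np.array([[*(onplane(c,u,v,n*(d+off),n)@np.c_[ex,ey]),g[v,u]] for v in range(int(h0[1])-r0,int(h0[1])+r0+1) for u in range(int(h0[0])-r0,int(h0[0])+r0+1)])
            if nm=="hole":
                x=onplane(c,*h0,n*(d+off),n)@np.c_[ex,ey]
                for _ in range(4):
                    r=np.hypot(*(o[:,:2]-x).T);w=np.clip(th-o[:,2],0,None)*(r<.014);x=(o[:,:2]*w[:,None]).sum(0)/w.sum()
                D=o[:,:2]-x;e,V=np.linalg.eigh((D*w[:,None]).T@D/w.sum());print("hole",x,np.degrees(np.arctan2(V[1,1],V[0,1]))%180,np.sqrt(e),x[0]*ex+x[1]*ey+n*(d+off))
            else:
                Q=o[o[:,2]<th,:2];Q=Q[np.hypot(*(Q-np.median(Q,0)).T)<.028];q=(Q.max(0)+Q.min(0))/2;print("tog",q,np.ptp(Q,axis=0),q[0]*ex+q[1]*ey+n*d)
    k,l,st,ce=cv2.connectedComponentsWithStats(orange(c))
    for i in range(1,k):
        Q=P[l==i]
        if st[i,4]<15 or np.median(Q[:,1])<.2: continue
        print(nme,st[i],"zmax",np.percentile(Q[:,2],95))
        Q=Q[Q[:,2]>.085,:2];e,V=np.linalg.eigh(np.cov(Q.T));print("  c",Q.mean(0).round(4),len(Q),"az",np.degrees(np.arctan2(V[1,1],V[0,1])).round(1)%180,np.sqrt(e).round(4),cv2.minAreaRect(Q.astype(np.float32)))
    Q=P[(P[...,2]>.036)&(P[...,2]<.052)&(P[...,1]>.2)&(P[...,0]<.6)&(P[...,0]>.33)&(P[...,1]<.53)&(hsv[...,1]<60)][:,:2].astype(np.float32)
    if len(Q)>20:print("  stand",cv2.minAreaRect(Q))
E
```

```text
top [109 199  13   8  62] zmax 0.106842645802218
  c [0.4277 0.3656] 51 az 103.9 [0.0041 0.0105] ((0.4286418855190277, 0.36669161915779114), (0.013400077819824219, 0.03446756675839424), 9.185346603393555)
  stand ((0.4381482005119324, 0.31805986166000366), (0.08123518526554108, 0.19228233397006989), 9.735588073730469)
d -0.027849932313858114
hole [0.22482805 0.58349718] 21.5199014345676 [0.00245816 0.00390029] [ 0.61675707 -0.05465022  0.09087463]
tog [0.22339525 0.47605323] [0.04162709 0.03600106] [ 0.5127913  -0.08176823  0.08756013]
scene [130 255  18  25 309] zmax 0.10413531626558517
  c [0.4193 0.3772] 199 az 147.4 [0.009 0.042] ((0.184330016374588, 0.5241373777389526), (0.031098397448658943, 0.6039862036705017), 57.93241500854492)
  stand ((0.44717222452163696, 0.3859153985977173), (0.3310079574584961, 0.14041735231876373), 69.97960662841797)
```

Request:
step_arm([
  [0.52, 0.97, 0],
  [0.52, 0.97, 0],
  [0.52, 0.97, 0],
  [0.52, 0.97, 0],
  [0.52, 0.97, 0],
  [0.52, 0.97, 0],
  [0.52, 0.97, 0],
  [0.52, 0.97, 0],
  [0.52, 0.97, 0],
  [0.52, 0.97, 0],
  [0.52, 0.97, 0],
  [0.52, 0.97, 0],
], turn=[0.57, 0.57, 0.57, 0.57, 0.57, 0.57, 0.57, 0.57, 0.57, 0.57, 0.57, 0.57], grip=0.3, newtons=12)

```text
time: 1.3
ee_pos: [0.3945, -0.2851, 0.2226]
eef_rot: [0.821, 0.571, 0.0, 0.0]
ft_force: [-0.5, -0.1, -0.5]
width: 0.0607
grip_force: 0.0
```

Request:
step_arm([
  [0.52, 0.97, 0],
  [0.52, 0.97, 0],
  [0.52, 0.97, 0],
  [0.52, 0.97, 0],
  [0.52, 0.97, 0],
  [0.52, 0.97, 0],
  [0.52, 0.97, 0],
  [0.52, 0.97, 0],
  [0.52, 0.97, 0],
  [0, 0, -0.8],
  [0, 0, -0.7],
  [0, 0, 0],
], turn=[0.56, 0.56, 0.56, 0.56, 0.56, 0.56, 0.56, 0.56, 0.56, 0, 0, 0])

```text
time: 2.5
ee_pos: [0.5096, -0.0676, 0.1829]
eef_rot: [0.614, 0.789, -0.001, -0.002]
ft_force: [0.1, 0.5, 0.0]
width: 0.0609
grip_force: 0.0
```

Run:
```python
from bench import *
from m import *
s=read_state();print(s["joint_positions"].round(2),s["ee_pos"].round(4),np.degrees(2*np.arctan2(s["eef_rot"][1],s["eef_rot"][0]))-90)
c=grab("scene","s1.npz");cv2.imwrite("pics/s1.png",crop(c,170,100,133,100,6))
```

```text
[ 0.61  0.17 -0.62  1.77  0.1   1.23  0.21] [ 0.5096 -0.0676  0.1829] 14.177301239607715
```

View pics/s1.png

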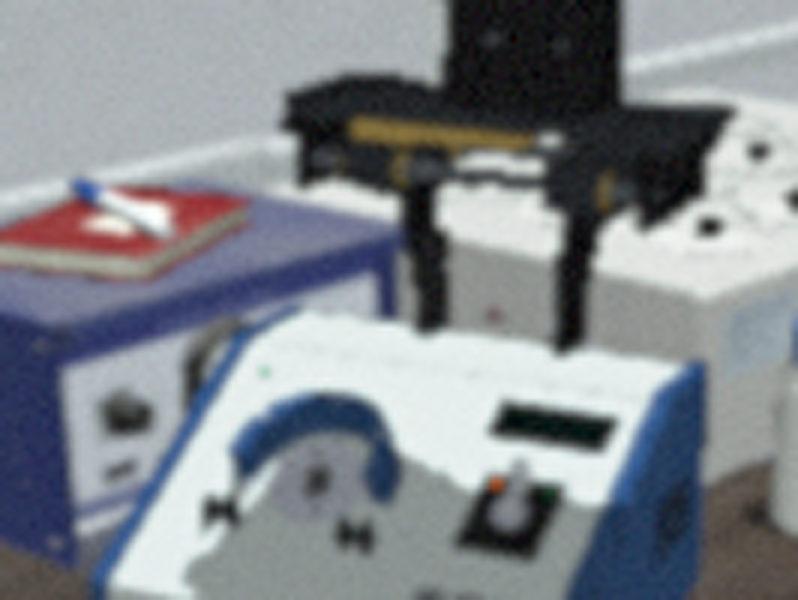

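Request:
step_arm([
  [0.05, 0, -1],
  [0, 0, -1],
  [0, 0, -1],
  [0, 0, 0],
], turn=[0, 0, 0, 0])

```text
time: 2.95
ee_pos: [0.5105, -0.0685, 0.1084]
eef_rot: [0.615, 0.788, -0.001, -0.002]
ft_force: [-1.0, 0.5, 0.2]
width: 0.0607
grip_force: 0.0
```

Request:
step_arm([
  [0, 0, 0],
  [0, 0, 0],
  [0, 0, 0],
  [0, 0, 0],
  [0, 0, 0],
  [0, 0, 0],
  [0, 0, 0],
], turn=[0, 0, 0, 0, 0, 0, 0], grip=0.85, newtons=15)

```text
time: 3.65
ee_pos: [0.5119, -0.0688, 0.1101]
eef_rot: [0.616, 0.788, 0.0, 0.0]
ft_force: [-0.4, -0.1, -0.2]
width: 0.0162
grip_force: 0.2
```

Request:
step_arm([
  [0, 0, 0],
  [0, 0, 0],
  [0, 0, 0],
  [0, 0, 0.3],
  [0, 0, 1],
  [0, 0, 1],
  [0, 0, 1],
  [0, 0, 0.5],
], turn=[0, 0, 0, 0, 0, 0, 0, 0], grip=0.3)

```text
time: 4.45
ee_pos: [0.5127, -0.0688, 0.2077]
eef_rot: [0.616, 0.788, 0.001, 0.001]
ft_force: [0.9, -0.2, 0.3]
width: 0.0598
grip_force: 0.0
```

Run:
```python
from m import *
c=grab("scene","s2.npz");t=grab("top","t2.npz");cv2.imwrite("pics/s2.png",np.hstack([crop(c,200,155,66,75,6),crop(t,250,160,66,75,6)]))
```

```text
(no output)
```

View pics/s2.png

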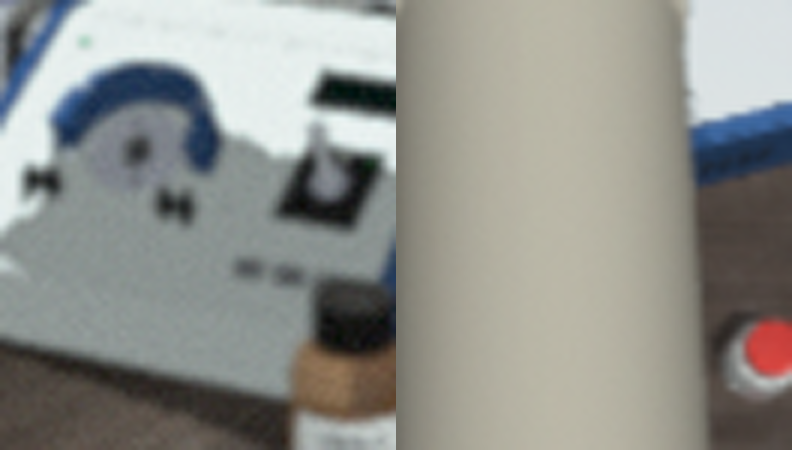

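Run:
```python
from m import *
c=load("s2.npz");b=np.array([.5135,-.084,.088]);pv=b+.004*n
for a in(.35,0,-.35):
    d=np.cos(a)*n-np.sin(a)*ey
    print(a,[((proj(c,pv+l*d)-[200,155])*6).round() for l in(0.01,.043)])
```

```text
0.35 [array([331., 169.]), array([341., 131.])]
0 [array([325., 167.]), array([311., 122.])]
-0.35 [array([319., 166.]), array([284., 121.])]
```

Run:
```python
from r import *
for f in("t2.npz","scene0.npz"):
    P=cloud(load(f));Q=P[(P[...,1]>.40)&(P[...,1]<.56)&(P[...,0]>.36)&(P[...,0]<.5)]
    for a in np.arange(.40,.52,.015):
        q=Q[(Q[:,1]>a)&(Q[:,1]<a+.015),2];print(f,a.round(3),len(q),np.percentile(q,[50,98]).round(3) if len(q) else "")
s=load("s2.npz");t=load("t2.npz")
# knob centre: top-face rays on z=.104 in top view
for c in(t,):
    l=orange(c);v,u=np.nonzero(l);k=(u<140);u,v=u[k],v[k];Q=np.array([onplane(c,a,b,[0,0,.104],np.array([0,0,1.])) for a,b in zip(u,v)])[:,:2].astype(np.float32)
    print(len(u),Q.mean(0),cv2.minAreaRect(Q))
```

```text
t2.npz 0.4 186 [0.006 0.048]
t2.npz 0.415 157 [-0.001  0.007]
t2.npz 0.43 236 [-0.001  0.005]
t2.npz 0.445 288 [-0.001  0.036]
t2.npz 0.46 479 [0.033 0.069]
t2.npz 0.475 225 [0.061 0.071]
t2.npz 0.49 322 [0.063 0.106]
t2.npz 0.505 197 [0.063 0.106]
scene0.npz 0.4 716 [0.027 0.046]
scene0.npz 0.415 685 [0.002 0.045]
scene0.npz 0.43 368 [0.001 0.002]
scene0.npz 0.445 257 [0.001 0.003]
scene0.npz 0.46 571 [0.041 0.067]
scene0.npz 0.475 665 [0.049 0.067]
scene0.npz 0.49 771 [0.052 0.104]
scene0.npz 0.505 1283 [0.065 0.105]
62 [0.42592862 0.3648365 ] ((0.4252915382385254, 0.36684831976890564), (0.020532554015517235, 0.03477714583277702), 0.8869282007217407)
```

Request:
step_arm([
  [-0.19, 0.97, 0.2],
  [-0.19, 0.97, 0.2],
  [-0.19, 0.97, 0],
  [-0.19, 0.97, 0],
  [-0.19, 0.97, 0],
  [-0.19, 0.97, 0],
  [-0.19, 0.97, 0],
  [-0.19, 0.97, 0],
  [-0.19, 0.97, 0],
  [-0.19, 0.97, 0],
], turn=[-0.04, -0.04, -0.04, -0.04, -0.04, -0.04, -0.04, -0.04, -0.04, -0.04])

```text
time: 5.55
ee_pos: [0.4635, 0.1743, 0.2138]
eef_rot: [0.634, 0.773, -0.001, -0.0]
ft_force: [0.6, -0.9, -0.1]
width: 0.061
grip_force: 0.0
```

Request:
step_arm([
  [-0.18, 0.97, 0],
  [-0.18, 0.97, 0],
  [-0.18, 0.97, 0],
  [-0.18, 0.97, 0],
  [-0.18, 0.97, 0],
  [-0.18, 0.97, 0],
  [-0.18, 0.97, 0],
  [-0.18, 0.97, 0],
  [0, 0, -1],
  [0, 0, -1],
  [0, 0, -1],
  [0, 0, 0],
], turn=[0, 0, 0, 0, 0, 0, 0, 0, 0, 0, 0, 0])

```text
time: 6.75
ee_pos: [0.4264, 0.3658, 0.1358]
eef_rot: [0.634, 0.773, -0.003, -0.001]
ft_force: [-0.4, 0.3, 0.6]
width: 0.0611
grip_force: 0.0
```

Run:
```python
from m import *
c=grab("scene","s3.npz");t=grab("top","t3.npz");cv2.imwrite("pics/s3.png",np.hstack([crop(c,95,190,80,120,5),crop(t,80,160,80,120,5)]))
```

```text
(no output)
```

View pics/s3.png

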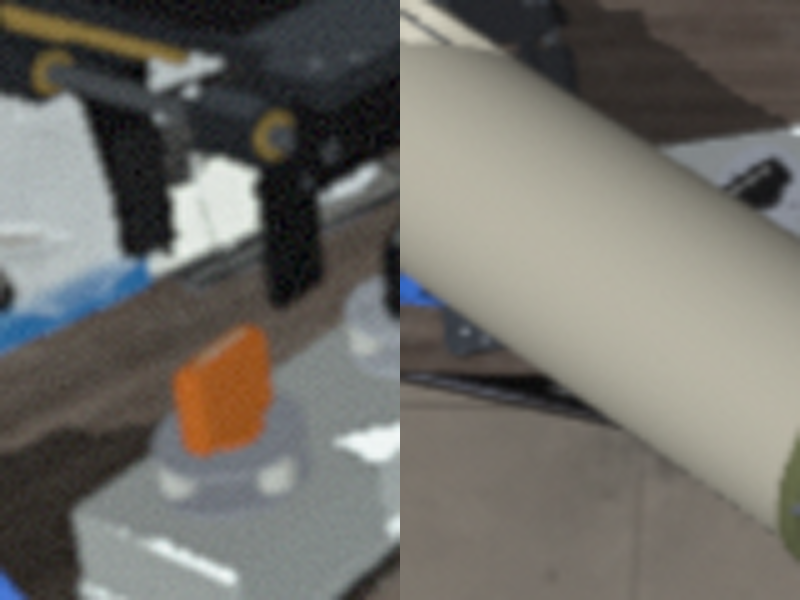

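Request:
step_arm([
  [0.1, 0, -1],
  [0, 0, -1],
  [0, 0, -0.1],
  [0, 0, 0],
], turn=[0, 0, 0, 0])

```text
time: 7.25
ee_pos: [0.4309, 0.368, 0.0885]
eef_rot: [0.634, 0.773, 0.0, -0.0]
ft_force: [-0.3, 0.4, -0.2]
width: 0.0613
grip_force: 0.0
```

Request:
step_arm([
  [0, 0, 0],
  [0, 0, 0],
  [0, 0, 0],
  [0, 0, 0],
  [0, 0, 0],
  [0, 0, 0],
  [0, 0, 0],
], turn=[0, 0, 0, 0, 0, 0, 0], grip=1, newtons=12)

```text
time: 7.95
ee_pos: [0.4306, 0.3676, 0.0876]
eef_rot: [0.634, 0.773, -0.0, -0.0]
ft_force: [3.0, 0.5, -3.9]
width: 0.0141
grip_force: 11.9
```

Request:
step_arm([
  [0, 0, 0.52],
  [0, 0, 0.52],
  [0, 0, 0],
  [-0.04, 0.2, 0],
  [-0.04, 0.2, 0],
  [-0.04, 0.2, -0.02],
  [-0.04, 0.2, -0.04],
  [-0.04, 0.2, -0.06],
  [-0.04, 0.2, -0.08],
  [-0.04, 0.2, -0.1],
  [-0.04, 0.2, -0.1],
  [0, 0, 0],
], turn=[0, 0, 0, 0, 0, 0, 0, 0, 0, 0, 0, 0])

```text
time: 9.15
ee_pos: [0.4223, 0.4084, 0.1032]
eef_rot: [0.634, 0.773, 0.0, -0.0]
ft_force: [0.2, -0.5, -1.9]
width: 0.0144
grip_force: 12.0
```

Request:
step_arm([
  [-0.04, 0.1, 0.5],
  [0, 0, 1],
  [0, -0.3, 1],
  [0, -0.3, 0.5],
  [0, -0.3, 0],
  [0, 0, 0],
], turn=[0, 0, 0, 0, 0, 0])

```text
time: 9.75
ee_pos: [0.4223, 0.386, 0.178]
eef_rot: [0.635, 0.773, -0.0, 0.001]
ft_force: [-0.3, 0.1, -2.3]
width: 0.0137
grip_force: 12.0
```

Run:
```python
from m import *
c=grab("scene","s4.npz");cv2.imwrite("pics/s4.png",crop(c,80,150,120,110,5))
```

View pics/s4.png

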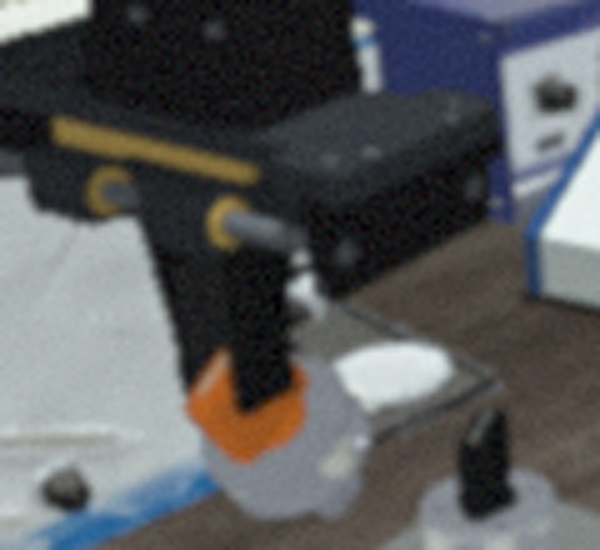

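Run:
```python
from r import *
from bench import read_state
c=load("s4.npz");s=read_state();p=s["ee_pos"];print(p)
ya=np.radians(11.3);yd=np.array([np.cos(ya),np.sin(ya),0]);ud=np.array([-np.sin(ya),np.cos(ya),0]);zd=np.array([0,0,1.])
o=-c["view"][:3,:3].T@c["view"][:3,3];sg=np.sign((o-p)@yd);print("cam side",sg)
l=orange(c);l[:,:110]=0;l[:,145:]=0;l[:215]=0
cs,_=cv2.findContours(l,0,2);k=max(cs,key=cv2.contourArea)
Q=[]
for u,v in cv2.convexHull(k)[:,0]:
    q=onplane(c,u,v,p+sg*.007*yd,yd)-p;Q.append((q@ud*1e3,q[2]*1e3,(u-80)*5,(v-150)*5))
print(np.round(Q).astype(int).tolist())
# predicted corners for tilt
for th in(20,25,28,32,36):
    a=np.radians(th);R=np.array([[np.cos(a),np.sin(a)],[-np.sin(a),np.cos(a)]]) # (x,z)->(u,v), top leans +u
    print(th,[(R@np.array([x,z-52])+[0,8.4]).round(0).tolist() for x,z in((-20,23),(20,23),(20,60),(-20,60))])
# plate plane from cloud
P=cloud(c)[215:255,115:155].reshape(-1,3);g=cv2.cvtColor(c["image"],cv2.COLOR_RGB2HSV)[215:255,115:155].reshape(-1,3)
k=(g[:,1]<70)&(g[:,2]>90)&(np.linalg.norm(P-p,axis=1)<.06);Q=P[k];print(len(Q))
rng=np.random.default_rng(1);best=0
for _ in range(2000):
    a=Q[rng.choice(len(Q),3,False)];m=np.cross(a[1]-a[0],a[2]-a[0]);m/=np.linalg.norm(m)+1e-12
    w=abs((Q-a[0])@m)<.0015
    if w.sum()>best:best=w.sum();W=w
m=np.linalg.eigh(np.cov(Q[W].T))[1][:,0];m*=np.sign(m[2]);print(best,m@ud,m@yd,m[2],np.degrees(np.arctan2(m@ud,m[2])))
```

```text
[0.42195251 0.38641189 0.17763204]
cam side -1.0
[[-17, -9, 295, 400], [-16, -17, 295, 420], [-13, -19, 290, 430], [-11, -20, 285, 435], [8, -18, 245, 455], [12, -16, 235, 455], [28, 9, 190, 410], [27, 14, 190, 395], [13, 17, 220, 370]]
20 [[-29.0, -12.0], [9.0, -26.0], [22.0, 9.0], [-16.0, 23.0]]
25 [[-30.0, -9.0], [6.0, -26.0], [22.0, 7.0], [-15.0, 24.0]]
28 [[-31.0, -8.0], [4.0, -27.0], [21.0, 6.0], [-14.0, 25.0]]
32 [[-32.0, -6.0], [2.0, -27.0], [21.0, 5.0], [-13.0, 26.0]]
36 [[-33.0, -3.0], [-1.0, -27.0], [21.0, 3.0], [-11.0, 27.0]]
524
270 0.5069930143466728 -0.002925660025342703 0.8619451977458259 30.463886924887042
```

Request:
step_arm([
  [0.15, -1, 0.5],
  [0.15, -1, 0.5],
  [0.15, -1, 0.5],
  [0.15, -1, 0],
  [0.15, -1, 0],
  [0.15, -1, 0],
  [0.15, -1, 0],
  [0.15, -1, 0],
  [0.15, -1, 0],
  [0.15, -1, 0],
  [0.88, -1, 0],
  [0.88, -1, 0],
], turn=[0.29, 0.29, 0.29, 0.29, 0.29, 0.29, 0.29, 0.29, 0.29, 0.29, 0.3, 0.3])

```text
time: 11.0
ee_pos: [0.5034, 0.0864, 0.2152]
eef_rot: [0.458, 0.889, -0.001, -0.0]
ft_force: [0.4, 0.5, -2.2]
width: 0.0143
grip_force: 12.0
```

Request:
step_arm([
  [0.88, -1, 0],
  [0.88, -1, 0],
  [0.88, -1, 0],
  [0.88, -1, 0],
  [0, 0, 0],
  [0, 0, 0],
], turn=[0, 0, 0, 0, 0, 0])

```text
time: 11.6
ee_pos: [0.5909, -0.0124, 0.2145]
eef_rot: [0.46, 0.888, -0.0, -0.001]
ft_force: [-0.3, 0.8, -1.3]
width: 0.0137
grip_force: 12.0
```

Run:
```python
from r import *
from bench import read_state
s=read_state();p=s["ee_pos"];ya=2*np.arctan2(s["eef_rot"][1],s["eef_rot"][0])-np.pi/2
print(p.round(4),np.degrees(ya),s["joint_positions"].round(2))
c=grab("scene","s5.npz");cv2.imwrite("pics/s5.png",crop(c,170,100,130,100,6))
yd=np.array([np.cos(ya),np.sin(ya),0]);ud=np.array([-np.sin(ya),np.cos(ya),0])
z=.507*ud+np.array([0,0,.862]);pv=p+[0,0,.0084]
for nm,q in(("tcp",p),("tip",pv-.084*z),("org",pv-.052*z),("mouth",np.array([.6185,-.0557,.0907]))):print(nm,((proj(c,q)-[170,100])*6).round())
```

```text
[ 0.5909 -0.0124  0.2145] 35.282301590661504 [ 0.53  0.35 -0.73  1.53  0.24  1.35  0.39]
tcp [288. 267.]
tip [305. 369.]
org [298. 325.]
mouth [315. 476.]
```

View pics/s5.png

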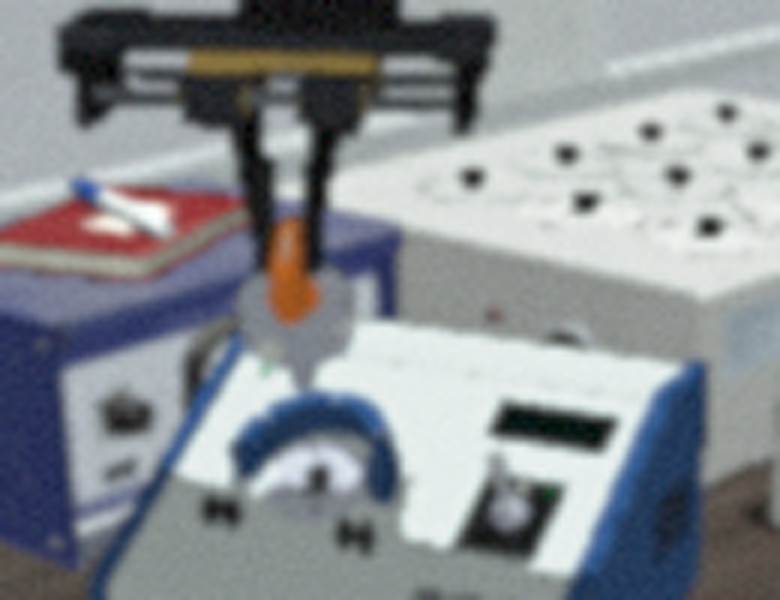

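```bash
cat > fit.py <<'E'
from r import *
def rotor(c,p,ya,tilt=None):
    yd=np.array([np.cos(ya),np.sin(ya),0]);ud=np.array([-np.sin(ya),np.cos(ya),0])
    C=cloud(c).reshape(-1,3);g=cv2.cvtColor(c["image"],cv2.COLOR_RGB2HSV).reshape(-1,3);o=orange(c).ravel()
    near=np.linalg.norm(C-(p+np.array([0,0,-.02])),axis=1)<.055
    Q=C[near&(o==0)&(g[:,2]>90)&(g[:,1]<70)]
    rng=np.random.default_rng(1);best=0
    for _ in range(2000):
        a=Q[rng.choice(len(Q),3,False)];m=np.cross(a[1]-a[0],a[2]-a[0]);m/=np.linalg.norm(m)+1e-12
        w=abs((Q-a[0])@m)<.002
        if m@np.array([*(.5*ud)[:2],.86])**1 and abs(m@(.5*ud+[0,0,.86]))>.9 and w.sum()>best:best=w.sum();W=w
    A=Q[W];m=np.linalg.eigh(np.cov(A.T))[1][:,0];m*=np.sign(m[2])
    x=np.cross(yd,m);x/=np.linalg.norm(x);y=np.cross(m,x)
    B=np.c_[A@x,A@y];h=cv2.convexHull(B.astype(np.float32));(cx,cy),r=cv2.minEnclosingCircle(h)
    cen=cx*x+cy*y+m*np.median(A@m)
    return best,len(Q),m,r,cen,(m@ud,m@yd,m[2])
E
python3 - <<'E'
from fit import *
from bench import read_state
p=read_state()["ee_pos"];ya=np.radians(35.3)
for f,q,a in(("s5.npz",p,ya),("s4.npz",np.array([.422,.386,.1776]),np.radians(11.3))):
    b,N,m,r,cen,t=rotor(load(f),q,a);print(f,b,N,"tilt",np.degrees(np.arctan2(t[0],t[2])),"side",np.degrees(t[1]),"r",r,"tip-tcp",(cen-.055*m-q).round(4), "centre-tcp in u,y,z",[((cen-q)@v).round(4) for v in(np.array([-np.sin(a),np.cos(a),0]),np.array([np.cos(a),np.sin(a),0]),np.array([0,0,1]))],m.round(3))
a=np.radians(30.5);print("nominal u,z",-.029*np.sin(a),.0084-.029*np.cos(a))
E
```

```text
s5.npz 127 242 tilt 29.116950364891277 side -0.2996018068756972 r 0.02792385406792164 tip-tcp [ 0.022  -0.0302 -0.0671] centre-tcp in u,y,z [np.float64(-0.0106), np.float64(0.0002), np.float64(-0.0191)] [-0.285  0.394  0.874]
s4.npz 286 559 tilt 30.327385723560134 side 0.16297271274916988 r 0.02786736935377121 tip-tcp [ 0.0065 -0.0385 -0.0645] centre-tcp in u,y,z [np.float64(-0.0113), np.float64(-0.001), np.float64(-0.0171)] [-0.096  0.496  0.863]
nominal u,z -0.01471861252586042 -0.01658724565280425
```

Request:
step_arm([
  [0.05, -0.1, -0.6],
  [0.05, -0.1, -0.6],
  [0.05, -0.1, -0.5],
  [0.05, -0.1, -0.45],
  [0, 0, 0],
  [0, 0, 0],
], turn=[0, 0, 0, 0, 0, 0])

```text
time: 12.25
ee_pos: [0.5962, -0.0223, 0.1622]
eef_rot: [0.459, 0.888, 0.0, -0.0]
ft_force: [0.0, 0.6, -1.6]
width: 0.0142
grip_force: 12.0
```

Run:
```python
from fit import *
from bench import read_state
p=read_state()["ee_pos"];ya=np.radians(35.3)
c=grab("scene","s6.npz");t=grab("top","t6.npz")
b,N,m,r,cen,tt=rotor(c,p,ya);tip=cen-.055*m;print(p.round(4),b,N,r,"tip",tip.round(4),m.round(3))
M=np.array([.6185,-.0557,.0907]);q=tip-M;print("tip rel hub ex,ey,n",(q@ex).round(4),(q@ey).round(4),(q@n).round(4))
cv2.imwrite("pics/s6.png",np.hstack([crop(c,190,125,66,75,6),crop(t,228,100,66,75,6)]))
```

```text
[ 0.5962 -0.0223  0.1622] 112 240 0.028261767700314522 tip [ 0.6177 -0.0519  0.0953] [-0.278  0.394  0.876]
tip rel hub ex,ey,n -0.0011 0.0001 0.0059
```

View pics/s6.png

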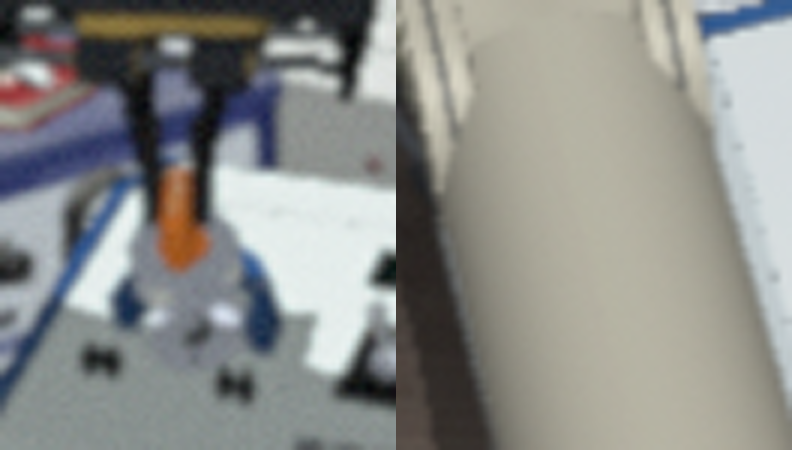

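Request:
step_arm([
  [0.02, -0.06, -0.12],
  [0.02, -0.06, -0.1],
  [0, 0, 0],
], turn=[0, 0, 0])

```text
time: 12.65
ee_pos: [0.5972, -0.0258, 0.1565]
eef_rot: [0.459, 0.888, -0.0, -0.0]
ft_force: [0.4, 0.3, -2.4]
width: 0.0136
grip_force: 12.0
```

Request:
step_arm([
  [0.02, -0.06, -0.1],
  [0, 0, 0],
], turn=[0, 0])

```text
time: 12.85
ee_pos: [0.5976, -0.0266, 0.154]
eef_rot: [0.459, 0.888, 0.0, -0.0]
ft_force: [-0.2, 0.8, -2.4]
width: 0.0141
grip_force: 12.0
```

Request:
step_arm([
  [0.02, -0.06, -0.1],
  [0, 0, 0],
], turn=[0, 0])

```text
time: 13.05
ee_pos: [0.5981, -0.0285, 0.1514]
eef_rot: [0.459, 0.888, 0.0, -0.0]
ft_force: [0.2, 2.2, -4.0]
width: 0.0139
grip_force: 12.0
```

Request:
step_arm([
  [0.02, -0.06, -0.1],
  [0, 0, 0],
], turn=[0, 0])

```text
time: 13.25
ee_pos: [0.5989, -0.0298, 0.1492]
eef_rot: [0.459, 0.888, 0.0, 0.0]
ft_force: [-0.4, 2.1, -2.5]
width: 0.0136
grip_force: 12.0
```

Request:
step_arm([
  [0, 0, 0],
  [0.1, 0.05, 0],
  [0.1, 0.05, 0],
  [0, 0, 0],
], turn=[0, 0, 0, 0], newtons=5)

```text
time: 13.65
ee_pos: [0.604, -0.0275, 0.1493]
eef_rot: [0.459, 0.888, -0.0, 0.0]
ft_force: [-1.4, -1.0, -0.9]
width: 0.0147
grip_force: 5.1
```

Request:
step_arm([
  [0.1, 0.05, 0],
  [0.1, 0.05, 0],
  [0, 0, 0],
], turn=[0, 0, 0])

```text
time: 13.95
ee_pos: [0.609, -0.0247, 0.1492]
eef_rot: [0.459, 0.888, 0.0, -0.0]
ft_force: [-1.5, -0.1, -0.4]
width: 0.0157
grip_force: 5.1
```

Run:
```python
from fit import *
from bench import read_state
p=read_state()["ee_pos"];ya=np.radians(35.3)
c=grab("scene","s7.npz")
b,N,m,r,cen,tt=rotor(c,p,ya);tip=cen-.055*m;print(p.round(4),b,N,r,"tip",tip.round(4),m.round(3))
M=np.array([.6185,-.0557,.0907]);q=tip-M;print("tip rel hub ex,ey,n",(q@ex).round(4),(q@ey).round(4),(q@n).round(4),"axis err ex,ey deg",np.degrees([m@ex,m@ey]))
cv2.imwrite("pics/s7.png",crop(c,185,120,75,75,8))
```

```text
[ 0.609  -0.0247  0.1492] 105 333 0.027552491053938866 tip [ 0.6174 -0.0584  0.0807] [-0.116  0.441  0.89 ]
tip rel hub ex,ey,n -0.003 -0.0017 -0.0099 axis err ex,ey deg [ 2.83580275 -0.1089732 ]
```

View pics/s7.png

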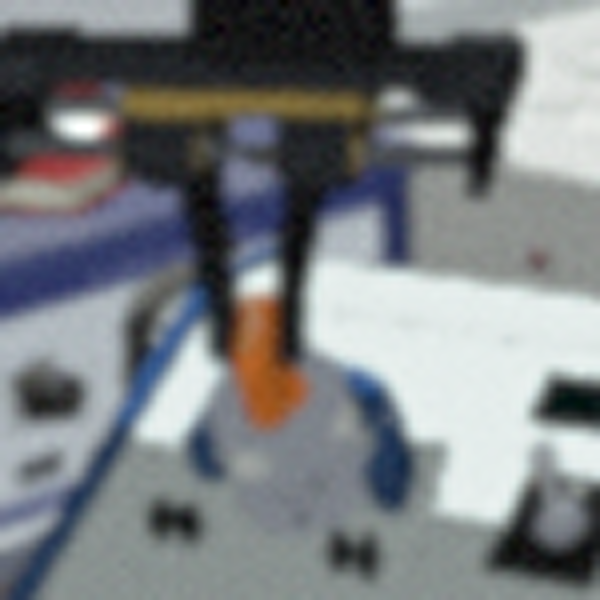

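Request:
step_arm([
  [-0.02, 0.08, -0.06],
  [-0.01, 0.04, -0.06],
  [0.01, -0.06, -0.1],
  [0, 0, 0],
], turn=[0, 0, 0, 0])

```text
time: 14.4
ee_pos: [0.6082, -0.0237, 0.1435]
eef_rot: [0.459, 0.888, -0.0, -0.0]
ft_force: [-0.0, 0.3, -0.9]
width: 0.0162
grip_force: 5.0
```

Request:
step_arm([
  [0.02, -0.06, -0.1],
  [0, 0, 0],
], turn=[0, 0])

```text
time: 14.6
ee_pos: [0.6087, -0.0253, 0.1409]
eef_rot: [0.459, 0.888, -0.0, -0.0]
ft_force: [-0.6, -0.1, -1.1]
width: 0.016
grip_force: 5.0
```

Request:
step_arm([
  [0.02, -0.06, -0.1],
  [0.02, -0.06, -0.1],
  [0, 0, 0],
], turn=[0, 0, 0])

```text
time: 14.9
ee_pos: [0.6096, -0.0283, 0.1358]
eef_rot: [0.459, 0.888, -0.0, -0.0]
ft_force: [-1.4, -1.4, -2.5]
width: 0.0157
grip_force: 5.0
```

Request:
step_arm([
  [0.01, -0.06, -0.1],
  [0.01, -0.06, -0.1],
  [0, 0, 0],
], turn=[0, 0, 0])

```text
time: 15.2
ee_pos: [0.6102, -0.0311, 0.131]
eef_rot: [0.459, 0.888, 0.0, -0.0]
ft_force: [-0.4, -2.1, -1.9]
width: 0.0157
grip_force: 4.9
```

```bash
cat > chk.py <<'E'
from fit import *
from bench import read_state
import sys
s=read_state();p=s["ee_pos"];ya=np.radians(35.3)
c=grab("scene",sys.argv[1]+".npz")
b,N,m,r,cen,tt=rotor(c,p if len(sys.argv)<3 else np.array([.607,-.025,.135]),ya);tip=cen-.055*m;print(p.round(4),b,N,r,"tip",tip.round(4),m.round(3))
M=np.array([.6185,-.0557,.0907]);q=tip-M;print("tip rel hub ex,ey,n",(q@ex).round(4),(q@ey).round(4),(q@n).round(4),"axis err ex,ey deg",np.degrees([m@ex,m@ey]),s["ft_force"])
cv2.imwrite("pics/"+sys.argv[1]+".png",crop(c,185,120,75,75,8))
E
python3 chk.py s8
```

```text
[ 0.6102 -0.0311  0.131 ] 172 486 0.04461020976305008 tip [ 0.6197 -0.0712  0.0334] [-0.117  0.467  0.877]
tip rel hub ex,ey,n -0.0154 -0.0027 -0.0573 axis err ex,ey deg [1.2253308  0.21174425] [-0.42456439 -2.07024629 -1.86781669]
```

```bash
cat > ht.py <<'E'
from fit import *
import sys
c=load(sys.argv[1]+".npz");C=cloud(c).reshape(-1,3);o=orange(c).ravel();g=cv2.cvtColor(c["image"],cv2.COLOR_RGB2HSV).reshape(-1,3)
M=np.array([.6185,-.0557,.0907]);D=C-M;a,b,h=D@ex,D@ey,D@n
k=(np.hypot(a,b)<.030)&(h>.005)&(o==0)&(g[:,1]<70)&(g[:,2]>90)
print([(i,int(((h[k]*1e3).round()==i).sum())) for i in range(5,62)if((h[k]*1e3).round()==i).sum()>1])
k=(np.hypot(a,b)<.040)&(h>.005)&(o==1);print("orange n",np.percentile(h[k],[2,50,98]).round(4),k.sum(),"centre ex,ey",np.median(a[k]),np.median(b[k]))
E
python3 ht.py s7;python3 ht.py s8
```

```text
[(25, 3), (27, 11), (28, 9), (29, 13), (30, 14), (31, 7), (32, 2), (34, 3), (35, 2), (37, 2), (38, 2), (39, 2), (42, 4), (43, 12), (44, 22), (45, 32), (46, 29), (47, 13), (48, 6), (49, 3)]
orange n [0.049  0.073  0.0838] 44 centre ex,ey -0.012698067613902487 -0.009469138350936511
[(6, 2), (7, 8), (8, 10), (9, 12), (10, 11), (11, 3), (14, 3), (16, 3), (19, 3), (22, 2), (23, 5), (24, 19), (25, 26), (26, 27), (27, 21), (28, 9), (29, 4)]
orange n [0.0277 0.0542 0.0634] 44 centre ex,ey -0.01619513707127488 -0.009729748814186824
```

View pics/s8.png

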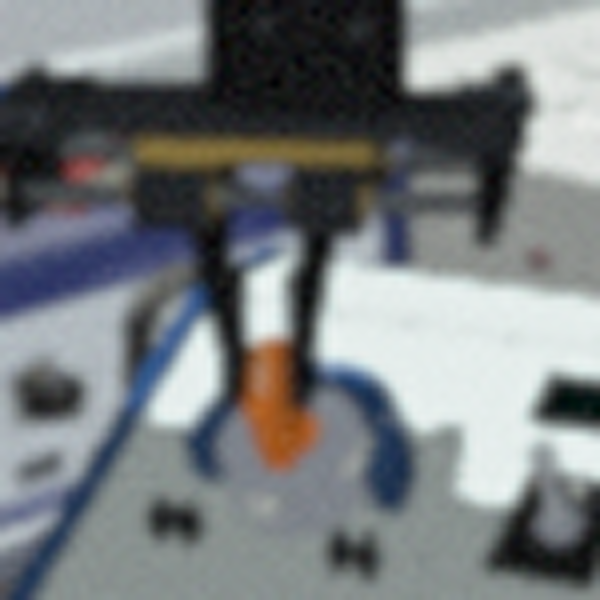

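Request:
step_arm([
  [0.01, -0.04, -0.07],
  [0.01, -0.03, -0.05],
  [0, 0, 0],
  [0, 0, 0],
], turn=[0, 0, 0, 0])

```text
time: 15.65
ee_pos: [0.6112, -0.0318, 0.1288]
eef_rot: [0.459, 0.889, 0.001, 0.0]
ft_force: [-1.0, 2.9, 4.1]
width: 0.0167
grip_force: 5.3
```

Request:
step_arm([
  [0, -0.03, -0.05],
  [0, 0, 0],
], turn=[0, 0])

```text
time: 15.85
ee_pos: [0.6115, -0.0323, 0.1279]
eef_rot: [0.459, 0.889, 0.001, 0.001]
ft_force: [-1.3, 4.6, 5.7]
width: 0.0166
grip_force: 5.3
```

```bash
python3 chk.py s9 >/dev/null; python3 ht.py s9
```

```text
[(5, 4), (6, 17), (7, 7), (8, 8), (9, 5), (12, 2), (14, 3), (17, 2), (20, 2), (21, 4), (22, 16), (23, 29), (24, 35), (25, 18), (26, 7), (27, 3)]
orange n [0.0251 0.0541 0.0611] 45 centre ex,ey -0.015123881622645247 -0.008359540404716554
```

Request:
step_arm([
  [0, 0, 0],
  [0, 0, 0],
  [0, 0, 0],
  [0, 0, 0],
  [0, 0, 0.4],
  [0, 0, 1],
  [0, 0, 1],
  [0, 0, 0],
], turn=[0, 0, 0, 0, 0, 0, 0, 0], grip=0.6)

```text
time: 16.7
ee_pos: [0.6126, -0.033, 0.1914]
eef_rot: [0.459, 0.888, 0.001, 0.003]
ft_force: [0.5, 0.1, 0.5]
width: 0.035
grip_force: 0.0
```

```bash
python3 chk.py s10 1 >/dev/null; python3 ht.py s10;python3 ht.py s9
```

```text
[(6, 14), (7, 9), (8, 8), (9, 3), (12, 3), (13, 3), (16, 2), (20, 2), (21, 7), (22, 16), (23, 30), (24, 34), (25, 18), (26, 11), (27, 5), (58, 2), (60, 2)]
orange n [0.0262 0.0532 0.0619] 46 centre ex,ey -0.014523773069033713 -0.009078773121546334
[(5, 4), (6, 17), (7, 7), (8, 8), (9, 5), (12, 2), (14, 3), (17, 2), (20, 2), (21, 4), (22, 16), (23, 29), (24, 35), (25, 18), (26, 7), (27, 3)]
orange n [0.0251 0.0541 0.0611] 45 centre ex,ey -0.015123881622645247 -0.008359540404716554
```

View pics/s10.png

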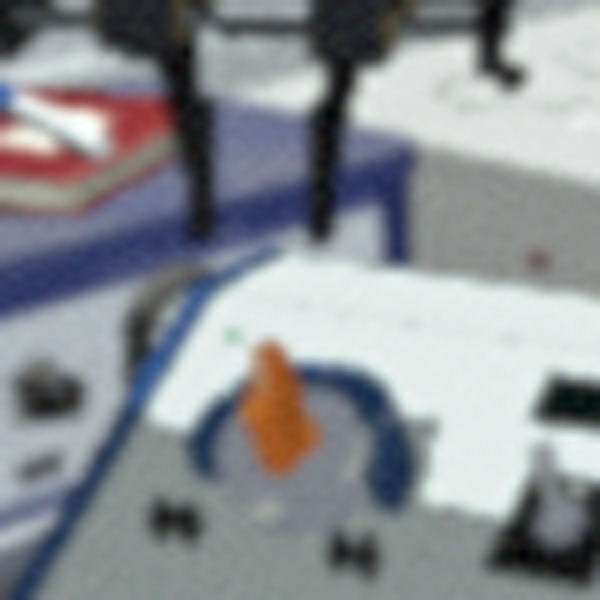

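Request:
step_arm([
  [0.25, -0.15, 0],
  [0, 0, 0],
  [0, 0, 0],
  [0, 0, 0],
  [0, 0, -0.5],
  [0, 0, -0.5],
  [0, 0, -0.3],
  [0, 0, 0],
], turn=[0, 0, 0, 0, 0, 0, 0, 0], grip=1)

```text
time: 17.55
ee_pos: [0.6162, -0.0372, 0.1529]
eef_rot: [0.459, 0.888, -0.0, -0.001]
ft_force: [-0.4, 0.7, 0.1]
width: 0.0008
grip_force: 0.0
```

Request:
step_arm([
  [0, 0, -0.1],
  [0, 0, -0.1],
  [0, 0, 0],
], turn=[0, 0, 0])

```text
time: 17.85
ee_pos: [0.6177, -0.0368, 0.1511]
eef_rot: [0.459, 0.888, 0.0, 0.001]
ft_force: [-2.5, 0.4, 8.2]
width: 0.0006
grip_force: 4.7
```

Request:
step_arm([
  [0, 0, -0.06],
  [0, 0, 0],
], turn=[0, 0])

```text
time: 18.05
ee_pos: [0.6182, -0.0365, 0.1508]
eef_rot: [0.459, 0.888, 0.001, 0.002]
ft_force: [-3.8, 0.4, 15.4]
width: 0.0001
grip_force: 8.0
```

Request:
step_arm([
  [0, 0, 0.5],
  [0, 0, 1],
  [0, 0, 1],
  [0, 0, 1],
  [0, 0, 0],
  [0, 0, 0],
], turn=[0, 0, 0, 0, 0, 0])

```text
time: 18.65
ee_pos: [0.6173, -0.0371, 0.2361]
eef_rot: [0.459, 0.888, 0.0, 0.001]
ft_force: [-0.2, -0.0, 0.1]
width: 0.0004
grip_force: 0.0
```

```bash
python3 chk.py s11 1 >/dev/null; python3 ht.py s11
```

```text
[(5, 4), (6, 11), (7, 13), (8, 6), (9, 8), (10, 2), (12, 4), (14, 2), (15, 2), (16, 2), (18, 2), (20, 5), (21, 4), (22, 11), (23, 19), (24, 40), (25, 30), (26, 5), (27, 3)]
orange n [0.0286 0.0552 0.0635] 44 centre ex,ey -0.017018767711736077 -0.008236895013915991
```

```bash
python3 -c "
from bench import *
print(close_job())"
```

```text
the job is handed in; nothing more can be done
None
```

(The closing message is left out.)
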